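# Clamp the telescopic mast and hold it drawn out

### The arm

A 6-joint arm with a two-finger parallel gripper is mounted at the origin on the work surface; the furniture and walls round the work are solid. World frame = base frame: x ahead of the robot, y to its left, z up, the work surface at z = 0. Lengths are in mm, angles in rad, forces in N, time in s.
With the tool pointing down it reaches from about 425 to 1125 mm from the base axis. Payload 14.9 kg.
Tool frame: the origin (TCP) lies at the very end of the fingers, on their centre line; the grasp point (between the pads) lies 19 mm behind it (robot.hold_point_z is the distance from the TCP to the grasp point, in mm); z points along the fingers, x is the direction in which the jaws open and shut, and the axes are right-handed (so a half turn about z gives the same grasp; the last joint's range is limited). The gripper opens to 91 mm and grips with 3 to 60 N. Pads are 32 mm wide; open, the fingers measure 118 mm over their backs; the gripper's body (76 mm by 178 mm) begins 60 mm behind the grasp point.
Start: joints at [1.281, 0.379, 1.734, -0, 1.028, -0.033], TCP at [177.797, 677.057, 213.932] pointing down, gripper open.
Joint ranges: [-2.77, 2.77], [-0.74, 2.19], [0, 2.66], [-1.06, 4.2], [0.31, 2.87], [-3.08, 3.08]. Speed limits (rad/s): [1.89, 1.89, 2.39, 3.14, 3.14, 3.14].

### API

Orientations are given as a rotation vector (axis times angle).
In Python, from plant import robot gives the robot as it stands.
- The arm moves only by the shell command python3 -m inch 'ROWS' [FORCE]. ROWS is JSON, a list of rows, each a list of 7 numbers: the shift along the tool's x, y, z scaled (see below), then the turn, a rotation vector about the tool's x, y, z scaled (see below), then the gripper's target within -1 to 1 (fully open at 1, half-way at 0, shut at -1). In form: [[dx, dy, dz, rx, ry, rz, gripper], ...]. A call has 1 to 12 rows; each row shifts and turns the pose as measured when the row begins, along the tool's axes as they then stand; what a row does not reach is not made up. The controller multiplies each number of a shift by 250 mm and each number of a turn by 0.08 rad. A row lasts 1/8 s, in which the tool goes at most 62.5 mm and 10.7 degrees, less where a joint would pass 70% of its speed; a pose out of reach is approached as far as the arm can. A call with a number of a shift or a turn outside -1 to 1 is refused whole. A call with a gripper value outside its range is refused whole. The fingers move at their own pace and stop on an object; FORCE is the grip in N (left out, the last holds). Time passes only in rows, so rows that do not move let the fingers close. It gives the time, the measured TCP pose, the force and the opening at its end, in the units of the state.
- robot.get_obs(): the state, without advancing time (a new reading comes with each control period).
- robot.grab_frame(name): name is "scene" or "top"; returns a dict with "img" (480x640x3 uint8, red, green, blue), "K" (3x3 intrinsics, pixels), "camera_from_world" (4x4, takes a point from world to camera coordinates). Camera axes: x right, y down, z forward; pixel columns grow to the right and rows downward; lengths in mm; the calibration is good to about 2 mm. A picture is of the moment at which its call begins. There is no depth.
- robot.close_job(): hands the job in, once; it reports no verdict.
Trained networks look in the newest picture that a camera, given by its name, has taken for a name from the list of things; names that differ only in an ending like _2 or _b are one class to them, and where a whole thing is asked for, a point or a joint stands for the part that bears it (a point fixed in the world has none). Each returns a list of dicts, best first, with "conf" (0 to 1); they miss things now and then, are a little off and sometimes report something else, mostly with a low value. They report only what shows in the picture. A call takes as long as a camera call.
- robot.spot_in(camera, target): "rect" ([left, top, width, height] in pixels, round what is visible of it).
- robot.trace(camera, target): "mask" (480x640 bool, what is visible of it) and "rect" ([left, top, width, height] in pixels, round what is visible of it).
The state is a dict: "clock": time; "joint_positions": joint angles; "joint_velocities": joint speeds; "tau": joint torques, N m; "eef_pos": TCP position; "tcp_rot": TCP orientation; "wrist_force": force on the tool from outside, world axes, zero at the start; "ft_torque": the same for the moment, N m; "width": finger opening in mm.
Only numpy, scipy, OpenCV 4.12 (cv2) and the standard library are available. Lean on these libraries where they do the work, as an engineer would, in place of code of your own. Each camera call takes 0.05 s, during which the arm holds its last target. There are 200 camera calls.

### The job

The telescopic lamp mast stands loose in its blue bench clamp: wind the handwheel clockwise by its red knob until the clamp slide touches the mast's sleeve, and let go of the knob. Then squeeze the red release button on the mast's yellow head, draw the head straight up past the first stop to the second stop, and finish still holding it there at full length with the button pressed, so that the tubes can be greased. The mast's foot must stay seated in the clamp, and the other things on the bench stay where they are.

Things in the scene. Friction and masses are not known exactly. Their poses are not given: they have to be found in the camera images.
- bench_clamp: Blue clamp fixed to the bench, 238 mm long (its x axis) by 90 mm wide. Origin on the bench under its middle; x runs from the mast end (mast axis at x = -70 mm) to the handwheel end (wheel axis at x = +70 mm), z up. It stands at varying places and yaws between the grey parts cabinet (210 mm tall) and the carton with its slanting flap (195 mm tall), so open the fingers no wider than needed.
- wheel_axis (a point): Centre of the handwheel's upper face, 131 mm above the bench. The wheel is a black disc of 96 mm diameter, face level, axis vertical; a hub 36 mm across rises 8 mm at its centre.
- knob (a point): Centre of the red crank knob that stands upright on the handwheel, 36 mm from the wheel's axis: round, 19 mm across, 42 mm tall, this point about half-way up, 158 mm above the bench. It spins freely on its own pin, so it can be held firmly and led round a circle without turning the hand.
- handwheel (a joint): Handwheel angle in rad, growing clockwise seen from above; starts between 0 and 1. A rack moves the clamp slide 9 mm toward the mast per radian. The slide meets the sleeve at about 5.0 rad (after up to 0.2 rad more it has pressed the sleeve against the fixed lip and the wheel goes stiff; mechanical end 5.6). It takes about 3 N at the knob to turn and stays where it is left.
- clamp_slide: Steel slide of the clamp, a bar with a 44 mm wide nose, 23 to 35 mm above the bench. Origin at the centre of the nose's front face, which moves along -x of the clamp toward the mast and over the mast's foot. At the sleeve the face is 17 mm from the mast's axis.
- mast: The mast's outer sleeve (aluminium, 34 mm square, its top with a black collar 118 mm above the bench) on its steel foot (62 mm square, 8 mm thick), loose in the clamp's socket with 1 to 2 mm of play until it is clamped. Origin under the foot's centre, 12 mm above the bench; z up along the mast; y points to the side with the button. About 0.77 kg in all.
- head_centre (a point): Centre of the yellow mast head, 34 mm (mast x) by 36 mm (mast y), 48 mm high, with a 10 mm brass spigot on top (spigot's top 32 mm above this point). Retracted, this point is 147 mm above the bench; at the second stop 247 mm (up to 3 mm more as the play is taken up).
- button_face (a point): Outer face of the red release button on the +y side of the head (16 mm wide, 20 mm high), at the height of the head's centre; out, it stands 25 mm from the mast's axis. Gripped from above across the head along mast y, one finger presses the button and the other bears on the black-ribbed opposite side: 43 mm wide with the button out, 39 mm pressed.
- release (a joint): Travel of the release button in m, 0 out to 0.004 fully in; its spring needs about 5 N. Unless it is in, a catch holds the telescope shut.
- head (a joint): Draw of the head out of the middle tube in m, 0 to 0.05. It runs first and reaches the first stop at 0.05; takes about 2 N.
- mid_tube (a joint): Draw of the middle tube out of the sleeve in m, 0 to 0.05. It follows once the head has met the first stop, with about 5 N pull, and the second stop is its hard end at 0.05. The tubes sink back if let go.
- orange_bottle: Bystander, to be left alone: orange bottle with a white cap, 52 mm across, 120 mm tall. Origin at the centre of its underside.
- wax_tin: Bystander, to be left alone: round green tin, 70 mm across, 38 mm tall. Origin at the centre of its underside.
- black_tape: Bystander, to be left alone: roll of black tape lying flat, 66 mm across, 19 mm high. Origin at the centre of its underside.
- tape_measure: Bystander, to be left alone: yellow tape measure, 36x88x69 mm. Origin at the centre of its underside.
- grey_tin: Bystander, to be left alone: grey-white paint tin, 142 mm across, 98 mm tall. Origin at the centre of its underside.

How it is judged (in metres and radians):
On the way, in this order (a step that is already met when the one before it is completed fails the run):
1. the handwheel is wound until the clamp slide presses on the mast's sleeve (value of joint handwheel above 4.7 rad and contact force between clamp_slide and mast above 1 N), for 0.1 s.
2. the fingers squeeze the release button in (value of joint release above 0.003 m and contact force between the fingers and mast above 3 N), for 0.1 s.
3. the head is drawn out to the first stop (value of joint head above 0.045 m), for 0.05 s.
At the end, for the whole second after the job is handed in: Fingers still hold the head with the release button over 3 mm in, both tubes within 6 mm of their stops (head at least 235 mm above the bench), clamp slide still at the sleeve (handwheel beyond 4.7 rad), mast foot seated within 6 mm of height, within 0.1 rad of upright (all of step 2 and value of joint each of head, mid_tube above 0.044 m and value of joint handwheel above 4.7 rad and height (world z) of head_centre above 0.235 m and z of mast in the frame of bench_clamp below 0.018 m and angle between mast's own z axis and vertical below 0.1 rad); the arm keeps its last pose, push and grip.
It fails at once if the mast is pulled out of its clamp or tipped (z of mast in the frame of bench_clamp above 0.024 m or angle between mast's own z axis and vertical above 0.15 rad).
It fails at once if a bystander is disturbed (distance of any of orange_bottle, wax_tin, black_tape, tape_measure, grey_tin from where it was at the start of the episode above 0.03 m).
It also fails if it takes over 51 s, if anything falls off the work surface, if the arm or the gripper's body presses on something with over 40 N, if the wrist force passes 120 N, or if a joint passes its speed limit or range.

## Working session

There is one attempt and no reset: what is moved stays moved. The work goes in short steps, Python scripts to look and compute and a shell command to move; the robot and the scene stay as the last step left them, time stands still between calls to the robot, and variables do not carry over. Pictures are saved under pics/ and viewed, about 8 in all and at most 12, crops included, and the job is handed in when it is done.

```bash
ls; mkdir -p pics; cat > h.py <<'E'
import numpy as np,cv2
from scipy.spatial.transform import Rotation as R
from plant import robot
def ray(f,px,z):
    M=np.array(f["camera_from_world"]);K=np.array(f["K"])
    d=M[:3,:3].T@np.linalg.solve(K,[px[0],px[1],1.]);o=-M[:3,:3].T@M[:3,3]
    return o+d*(z-o[2])/d[2]
def proj(f,p):
    M=np.array(f["camera_from_world"]);c=M[:3,:3]@np.array(p)+M[:3,3];u=np.array(f["K"])@c
    return u[:2]/u[2]
E
python3 - <<'E'
from h import *
o=robot.get_obs();print(o["eef_pos"],o["tcp_rot"],o["width"],o["clock"])
for c in("top","scene"):
    f=robot.grab_frame(c);cv2.imwrite(f"pics/{c}0.png",f["img"][:,:,::-1])
    M=np.array(f["camera_from_world"]);print(c,(-M[:3,:3].T@M[:3,3]).round())
    for n,z in(("bench_clamp",60),("wheel_axis",131),("knob",158),("mast",118),("head_centre",147),("button_face",147),("clamp_slide",29)):
        for d in robot.trace(c,n)[:2]:
            m=np.argwhere(d["mask"]).mean(0)[::-1];print(n,round(d["conf"],2),np.round(d["rect"]),m.round(1),ray(f,m,z).round(1))
E
```

```text
pics
[177.68791148 676.66691014 213.28546848] [ 2.48707095e+00  1.91831321e+00 -1.35890035e-03] 91.03223325687804 0.0
top [ 333.   51. 1418.]
bench_clamp 0.75 [417. 183.  67.  95.] [451.8 222.4] [ 522.1 -276.4   60. ]
bench_clamp 0.65 [454. 181.  14.  11.] [461.7 186. ] [ 617.3 -306.4   60. ]
wheel_axis 0.79 [418. 184.  68.  96.] [452.3 221.8] [ 513.6 -260.4  131. ]
wheel_axis 0.39 [440. 219.  14.  21.] [449.1 229.9] [ 494.  -251.7  131. ]
knob 0.33 [448. 180.  38.  39.] [465.9 200.7] [ 560.4 -289.   158. ]
knob 0.17 [384. 272.  23.  24.] [394.  284.1] [ 363.7 -109.2  158. ]
mast 0.68 [446. 181.  38.  39.] [466.1 200.7] [ 567.6 -300.2  118. ]
mast 0.59 [425. 241.  35.  33.] [442.7 254.8] [ 434.1 -236.3  118. ]
head_centre 0.77 [439. 243.  21.  22.] [449.9 253.2] [ 435.3 -247.2  147. ]
head_centre 0.65 [440. 247.  20.  15.] [449.9 253.5] [ 434.8 -247.3  147. ]
clamp_slide 0.54 [440. 219.  17.  20.] [449.2 229.4] [ 507.9 -276.    29. ]
scene [ -10. -686.  928.]
bench_clamp 0.75 [368. 290. 125. 100.] [447.3 345.7] [ 524.8 -290.    60. ]
wheel_axis 0.87 [373. 286. 121. 102.] [448.  345.4] [ 482.6 -322.7  131. ]
wheel_axis 0.69 [326. 328.  28.  31.] [338.3 343. ] [ 316.4 -203.   131. ]
knob 0.61 [473. 286.  11.  22.] [478.4 297.2] [ 594.3 -283.9  158. ]
mast 0.62 [385. 315.  32.  62.] [401.9 345.5] [ 418.4 -267.9  118. ]
mast 0.2 [391. 313.  26.  31.] [403.4 326.9] [ 449.  -235.4  118. ]
head_centre 0.82 [394. 314.  23.  25.] [403.3 326.4] [ 433.3 -250.5  147. ]
clamp_slide 0.69 [421. 347.  25.  18.] [434.1 353.3] [ 508.1 -274.6   29. ]
```

```bash
python3 - <<'E'
import cv2,numpy as np
a=cv2.imread("pics/top0.png")[160:310,370:520];b=cv2.imread("pics/scene0.png")[250:400,340:540]
cv2.imwrite("pics/c0.png",np.vstack([np.hstack([cv2.resize(a,(340,340),interpolation=2),cv2.resize(b,(453,340),interpolation=2)]),np.hstack([cv2.resize(cv2.imread(f"pics/{c}0.png"),(397 if c=="top" else 396,260),interpolation=3) for c in("top","scene")])]))
E
```

```text
(no output)
```

View pics/c0.png

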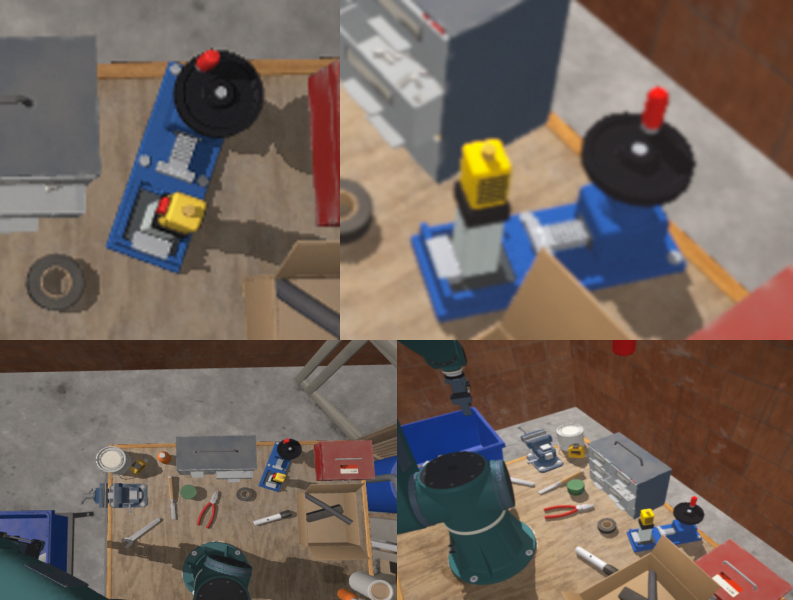

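The top view shows the clamp at about (450,222). The wheel is at (466,201), the knob at (461,186), and the head at (450,253) with its button on the left (+y) side. I'll fit the clamp pose to these features in both views.

```bash
cat > fit.py <<'E'
from h import *
from scipy.optimize import least_squares
t=np.linspace(0,2*np.pi,24,endpoint=False);C=np.c_[np.cos(t),np.sin(t)]
def cyl(c,r,z0,z1): return np.vstack([np.c_[np.array(c)+r*C,np.full(24,z)] for z in(z0,z1)])
def rect(m,win):
    k=np.zeros_like(m);x0,y0,x1,y1=win;k[y0:y1,x0:x1]=m[y0:y1,x0:x1]
    n,l,s,_=cv2.connectedComponentsWithStats(k.astype(np.uint8));i=1+s[1:,4].argmax();x,y,w,h,a=s[i]
    return np.array([x,y,x+w,y+h])-.5
def prect(f,P):
    q=np.array([proj(f,p) for p in P]);return np.r_[q.min(0),q.max(0)]
def masks(img):
    h=cv2.cvtColor(img,cv2.COLOR_RGB2HSV).astype(int);H,S,V=h[...,0],h[...,1],h[...,2]
    return ((H<8)|(H>172))&(S>150)&(V>90),(H>18)&(H<35)&(S>140)&(V>70),(V<50)
E
python3 - <<'E'
from fit import *
F={c:robot.grab_frame(c) for c in("top","scene")}
W={"top":((450,175,485,200),(430,235,475,275),(440,178,490,225)),"scene":((465,280,490,312),(385,300,420,345),(435,290,500,345))}
obs={}
for c in F:
    r,y,k=masks(F[c]["img"]);obs[c]=[rect(r,W[c][0]),rect(y,W[c][1]),rect(k,W[c][2])];print(c,obs[c])
def model(f,p):
    X,Y,a,ph,mx,my=p;e=np.array([np.cos(a),np.sin(a)]);w=np.array([X,Y])+70*e;m=np.array([mx,my])
    n=np.array([-e[1],e[0]]);k=w+36*np.array([np.cos(ph),np.sin(ph)])
    hd=np.array([np.r_[m+sx*17*e+sy*18*n,z] for sx in(-1,1) for sy in(-1,1) for z in(123,171)])
    return [prect(f,cyl(k,9.5,137,179)),prect(f,hd),prect(f,cyl(w,48,120,131))]
def res(p):
    r=np.concatenate([np.concatenate([ (a-b) for a,b in zip(model(F[c],p),obs[c])]) for c in F])
    a=p[2];d=p[4:]-p[:2]+70*np.array([np.cos(a),np.sin(a)])
    return np.r_[r,d/2.]
s=least_squares(res,[500,-272,-.35,.3,435,-249],loss="soft_l1",x_scale=[10,10,.1,.1,10,10]);p=s.x
print(p.round(3));print(s.fun.round(1))
e=np.array([np.cos(p[2]),np.sin(p[2])]);w=p[:2]+70*e
print("wheel",w,"knob",w+36*np.array([np.cos(p[3]),np.sin(p[3])]),"mast",p[4:])
f=F["top"]
for nm,pxs in (("cab",[(413,178),(413,239)]),("flap",[(493,265),(491,281)])):
    for q in pxs: print(nm,ray(f,q,205).round())
E
```

```text
top [array([456.5, 181.5, 466.5, 190.5]), array([439.5, 244.5, 460.5, 262.5]), array([446.5, 182.5, 485.5, 220.5])]
scene [array([472.5, 288.5, 484.5, 306.5]), array([392.5, 310.5, 415.5, 342.5]), array([447.5, 300.5, 495.5, 340.5])]
[ 4.99226e+02 -2.74038e+02 -3.65000e-01  5.03000e-01  4.33907e+02
 -2.49180e+02]
[-0.5 -1.1  1.9  1.3 -0.3 -0.9  2.1  1.1 -0.1 -0.7  1.1  0.4 -1.  -3.2
  0.8  0.2 -1.7 -1.7  0.6  0.2 -2.5 -1.4  0.5  0.6  0.  -0.1]
wheel [ 564.62513575 -298.99661075] knob [ 596.17320228 -281.65534498] mast [ 433.90687386 -249.17963115]
cab [ 608. -156.  205.]
cab [ 465. -151.  205.]
flap [ 402. -331.  205.]
flap [ 365. -324.  205.]
```

```bash
python3 -m inch '[[0,0,-0.2,0,0,1,0],[0,0.1,-0.1,0,0,0,-0.3],[-0.25,0.1,0,0,0,0,-0.3],[-0.25,0.1,0,0,0,0,-0.3],[-0.25,0.1,0,0,0,0,-0.3],[-0.25,0.1,0,0,0,0,-0.3],[-0.25,0.1,0,0,0,0,-0.3],[-0.25,0.1,0,0,0,0,-0.3]]'
```

```text
clock: 1.9
eef_pos: [217.1, 290.7, 290.3]
tcp_rot: [-2.561, -1.819, -0.003]
wrist_force: [1.4, -1.1, 1.3]
width: 31.9
```

```bash
cat > to.py <<'E'
import sys;from h import *
o=robot.get_obs();r=R.from_rotvec(o["tcp_rot"]);t=np.array([float(a) for a in sys.argv[1:4]])
x=r.as_matrix()[:,0];print("units",(r.inv().apply(t-o["eef_pos"])/250).round(3),"xang",np.degrees(np.arctan2(x[1],x[0])).round(2),"tilt",r.as_matrix()[:,2].round(3))
E
python3 -m inch '[[-0.1,0.19,0,0,0,0.4,-0.3],[-0.13,0.19,0,0,0,0,-0.3],[-0.13,0.19,0,0,0,0,-0.3],[-0.13,0.19,0,0,0,0,-0.3],[-0.13,0.19,0,0,0,0,-0.3],[-0.13,0.19,0,0,0,0,-0.3],[-0.13,0.19,0,0,0,0,-0.3],[-0.13,0.19,0,0,0,0,-0.3],[-0.13,0.19,0,0,0,0,-0.3],[-0.13,0.19,0,0,0,0,-0.3]]'; python3 to.py 596 -282 210
```

```text
clock: 3.15
eef_pos: [554.0, -192.7, 294.4]
tcp_rot: [2.588, 1.775, 0.021]
wrist_force: [1.0, 0.5, 1.0]
width: 32.0
units [-0.276  0.282  0.338] xang 68.88 tilt [ 0.013  0.005 -1.   ]
```

```bash
python3 -m inch '[[-0.14,0.14,0.1,0,0,0,-0.25],[-0.13,0.14,0.15,0,0,0,-0.25],[0,0,0.1,0,0,0,-0.25],[0,0,0,0,0,0,-0.25]]'; python3 to.py 596 -282 190
python3 - <<'E'
from h import *
ims=[]
for c,(x0,y0) in(("top",(410,140)),("scene",(420,220))):
    f=robot.grab_frame(c);ims.append(cv2.resize(f["img"][y0:y0+120,x0:x0+100,::-1],(400,480),interpolation=2))
    o=robot.get_obs();print(c,proj(f,o["eef_pos"])-[x0,y0])
cv2.imwrite("pics/k1.png",np.hstack(ims))
E
```

```text
clock: 3.65
eef_pos: [599.3, -287.7, 204.8]
tcp_rot: [2.589, 1.769, 0.023]
wrist_force: [0.4, -0.3, -0.3]
width: 34.1
units [ 0.016 -0.021  0.059] xang 68.7 tilt [ 0.015  0.004 -1.   ]
top [59.97718459 40.1633583 ]
scene [66.90348645 59.87240273]
```

View pics/k1.png

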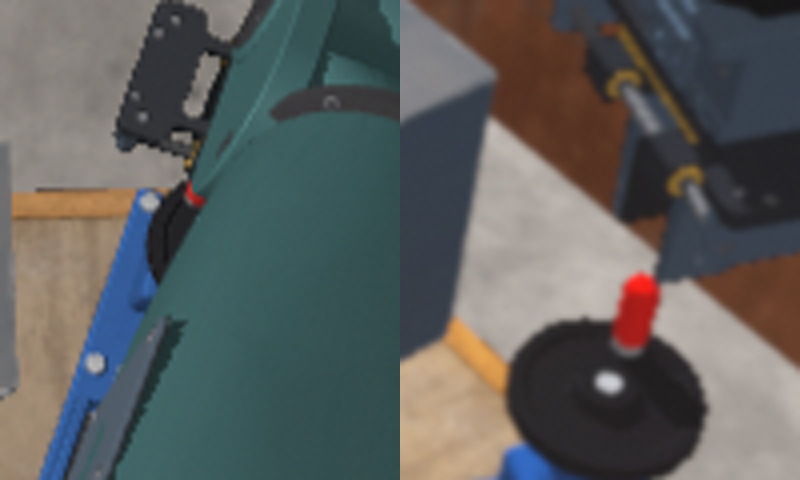

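The scene view (right pane) shows the fingertips centred near (668,240), just above the knob top at (640,280), which matches the projection. I'll make a small correction and then descend.

```bash
python3 -m inch '[[0.016,-0.02,0,0,0,0,-0.2],[0,0,0.06,0,0,0,-0.2],[0,0,0.06,0,0,0,-0.2],[0,0,0.05,0,0,0,-0.2],[0,0,0.04,0,0,0,-0.2],[0,0,0,0,0,0,-0.2]]'; python3 to.py 596 -282 147
```

```text
clock: 4.5
eef_pos: [598.7, -280.8, 154.0]
tcp_rot: [2.582, 1.769, 0.028]
wrist_force: [0.3, -0.1, 0.5]
width: 36.3
units [-0.009 -0.009  0.028] xang 68.83 tilt [ 0.021  0.    -1.   ]
```

```bash
python3 -m inch '[[-0.009,-0.009,0.028,0.24,-0.09,0,-0.2],[0,0,0,0,0,0,-1],[0,0,0,0,0,0,-1],[0,0,0,0,0,0,-1],[0,0,0,0,0,0,-1]]' 30; python3 to.py 596 -282 147
```

```text
clock: 5.12
eef_pos: [596.4, -282.4, 147.0]
tcp_rot: [-2.592, -1.775, -0.001]
wrist_force: [1.0, -0.3, -3.5]
width: 17.8
units [ 0.001 -0.002  0.   ] xang 68.82 tilt [ 0.  0. -1.]
```

```bash
cat > crank.py <<'E'
import sys;from h import *
cx,cy,st,n=float(sys.argv[1]),float(sys.argv[2]),float(sys.argv[3]),int(sys.argv[4]);zt=147
o=robot.get_obs();M=R.from_rotvec(o["tcp_rot"]).as_matrix();p=np.array(o["eef_pos"])
a=np.arctan2(p[1]-cy,p[0]-cx);print("ang",a.round(3),"rad",np.hypot(p[1]-cy,p[0]-cx).round(2),"F",np.round(o["wrist_force"],1),o["width"])
r=[]
for i in range(n):
    b=a-st*(i+1);q=np.array([cx+36*np.cos(b),cy+36*np.sin(b),zt]);r.append((M.T@(q-p)/250).round(3).tolist()+[0,0,0,-1]);p=q
print(r)
E
python3 crank.py 564.6 -299 0.3 4
```

```text
ang 0.482 rad 35.87 F [ 1.  -0.3 -3.5] 17.779439156542843
[[-0.032, 0.028, 0.0, 0, 0, 0, -1], [-0.04, 0.017, -0.0, 0, 0, 0, -1], [-0.043, 0.004, -0.0, 0, 0, 0, -1], [-0.042, -0.008, -0.0, 0, 0, 0, -1]]
```

```bash
python3 -m inch '[[-0.032,0.028,0,0,0,0,-1],[-0.04,0.017,0,0,0,0,-1],[-0.043,0.004,0,0,0,0,-1],[-0.042,-0.008,0,0,0,0,-1]]';python3 crank.py 564.6 -299 0.3 5
```

```text
clock: 5.62
eef_pos: [591.3, -323.2, 146.9]
tcp_rot: [-2.589, -1.775, -0.001]
wrist_force: [-3.8, 8.8, 3.9]
width: 17.4
ang -0.737 rad 36.05 F [-3.8  8.8  3.9] 17.424552250314825
[[-0.037, -0.021, -0.0, 0, 0, 0, -1], [-0.029, -0.031, -0.0, 0, 0, 0, -1], [-0.019, -0.039, 0.0, 0, 0, 0, -1], [-0.007, -0.043, 0.0, 0, 0, 0, -1], [0.006, -0.043, 0.0, 0, 0, 0, -1]]
```

```bash
python3 -m inch '[[-0.037,-0.021,0,0,0,0,-1],[-0.029,-0.031,0,0,0,0,-1],[-0.019,-0.039,0,0,0,0,-1],[-0.007,-0.043,0,0,0,0,-1],[0.006,-0.043,0,0,0,0,-1]]';python3 crank.py 564.6 -299 0.3 5
```

```text
clock: 6.25
eef_pos: [540.5, -326.6, 147.0]
tcp_rot: [-2.59, -1.767, -0.011]
wrist_force: [18.6, 15.6, -7.7]
width: 17.9
ang -2.289 rad 36.61 F [18.6 15.6 -7.7] 17.922661498254474
[[0.023, -0.037, 0.0, 0, 0, 0, -1], [0.031, -0.03, 0.0, 0, 0, 0, -1], [0.038, -0.02, 0.0, 0, 0, 0, -1], [0.042, -0.008, 0.0, 0, 0, 0, -1], [0.043, 0.005, 0.0, 0, 0, 0, -1]]
```

```bash
python3 crank.py 565.6 -297.3 0.3 5
```

```text
ang -2.28 rad 38.55 F [18.6 15.6 -7.7] 17.922661498254474
[[0.03, -0.035, 0.0, 0, 0, 0, -1], [0.03, -0.03, 0.0, 0, 0, 0, -1], [0.038, -0.02, 0.0, 0, 0, 0, -1], [0.042, -0.008, 0.0, 0, 0, 0, -1], [0.043, 0.005, 0.0, 0, 0, 0, -1]]
```

```bash
python3 -m inch '[[0.03,-0.035,0,0,0,0,-1],[0.03,-0.03,0,0,0,0,-1],[0.038,-0.02,0,0,0,0,-1],[0.042,-0.008,0,0,0,0,-1]]';python3 crank.py 565.6 -297.3 0.2 5
```

```text
clock: 6.75
eef_pos: [529.7, -288.8, 147.0]
tcp_rot: [2.595, 1.769, 0.008]
wrist_force: [4.1, -5.1, -9.6]
width: 17.7
ang 2.908 rad 36.87 F [ 4.1 -5.1 -9.6] 17.67729228799801
[[0.029, 0.002, 0.0, 0, 0, 0, -1], [0.028, 0.005, 0.0, 0, 0, 0, -1], [0.027, 0.01, 0.0, 0, 0, 0, -1], [0.024, 0.015, 0.0, 0, 0, 0, -1], [0.021, 0.02, 0.0, 0, 0, 0, -1]]
```

```bash
python3 -m inch '[[0.029,0.002,0,0,0,0,-1],[0.028,0.005,0,0,0,0,-1]]';python3 crank.py 565.6 -297.3 0.15 5
python3 - <<'E'
from h import *
f=robot.grab_frame("scene");cv2.imwrite("pics/s2.png",cv2.resize(f["img"][290:400,360:500,::-1],(700,550),interpolation=2))
E
```

```text
clock: 7.0
eef_pos: [536.0, -276.7, 147.1]
tcp_rot: [2.595, 1.769, 0.006]
wrist_force: [1.2, -7.3, -6.3]
width: 17.8
ang 2.532 rad 36.06 F [ 1.2 -7.3 -6.3] 17.8311678829305
[[0.02, 0.007, 0.0, 0, 0, 0, -1], [0.019, 0.01, 0.0, 0, 0, 0, -1], [0.018, 0.012, 0.0, 0, 0, 0, -1], [0.016, 0.015, 0.0, 0, 0, 0, -1], [0.013, 0.017, 0.0, 0, 0, 0, -1]]
```

View pics/s2.png

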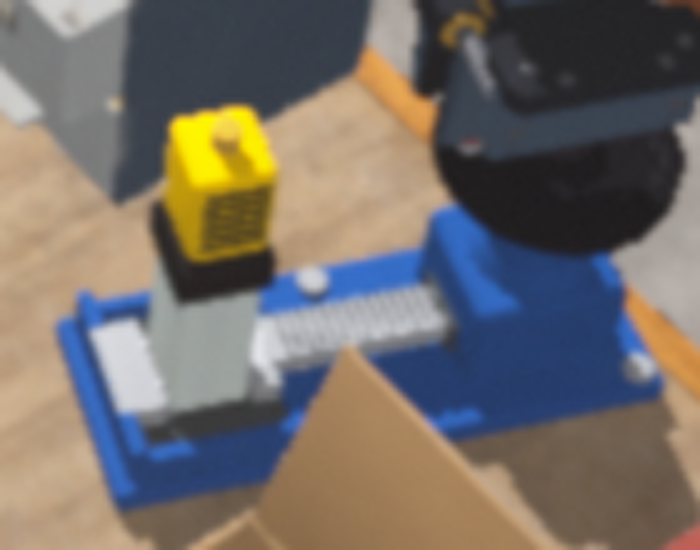

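The slide's nose at (262,355) is now at, or within a few mm of, the sleeve. I'll continue in small steps and watch the tangential force.

```bash
python3 -m inch '[[0.02,0.007,0,0,0,0,-1]]';python3 -m inch '[[0.019,0.01,0,0,0,0,-1]]';python3 crank.py 565.6 -297.3 0.15 4
```

```text
clock: 7.18
eef_pos: [539.9, -272.4, 147.0]
tcp_rot: [2.594, 1.769, 0.006]
wrist_force: [0.4, -7.1, -6.2]
width: 17.9
clock: 7.3
eef_pos: [542.7, -270.1, 146.9]
tcp_rot: [2.593, 1.771, 0.0]
wrist_force: [-21.7, -25.2, 3.3]
width: 17.8
ang 2.27 rad 35.57 F [-21.7 -25.2   3.3] 17.791152587048327
[[0.019, 0.01, -0.0, 0, 0, 0, -1], [0.016, 0.014, 0.0, 0, 0, 0, -1], [0.014, 0.017, 0.0, 0, 0, 0, -1], [0.011, 0.018, 0.0, 0, 0, 0, -1]]
```

```bash
python3 -m inch '[[0.01,0.006,0,0,0,0,-1]]';python3 crank.py 565.6 -297.3 0.1 1;python3 -m inch '[[0.009,0.007,0,0,0,0,-1]]';python3 -m inch '[[0,0,0,0,0,0,-1],[0,0,0,0,0,0,-1]]';python3 crank.py 565.6 -297.3 0.1 1
```

```text
clock: 7.42
eef_pos: [543.0, -270.0, 146.9]
tcp_rot: [2.592, 1.773, -0.008]
wrist_force: [-24.2, -22.0, 6.7]
width: 18.0
ang 2.263 rad 35.45 F [-24.2 -22.    6.7] 17.972052243572186
[[0.013, 0.006, -0.0, 0, 0, 0, -1]]
clock: 7.55
eef_pos: [542.9, -270.1, 146.9]
tcp_rot: [-2.592, -1.774, 0.017]
wrist_force: [-24.0, -17.8, 9.3]
width: 17.7
clock: 7.8
eef_pos: [540.6, -271.9, 147.0]
tcp_rot: [-2.59, -1.773, 0.024]
wrist_force: [-3.6, -4.7, -1.7]
width: 17.5
ang 2.347 rad 35.67 F [-3.6 -4.7 -1.7] 17.547948556614465
[[0.013, 0.005, -0.0, 0, 0, 0, -1]]
```

```bash
python3 -m inch '[[0.013,0.006,0,0,0,0,-1],[0.01,0.005,0,0,0,0,-1],[0.004,0.002,0,0,0,0,-0.2],[0,0,0,0,0,0,-0.2],[0,0,-0.05,0,0,0,-0.2],[0,0,-0.15,0,0,0,-0.2],[0,0,-0.1,0,0,0,0]]'; python3 to.py 434 -249 210
python3 - <<'E'
from fit import *
f=robot.grab_frame("scene");r,y,k=masks(f["img"]);q=rect(y,(385,300,420,345));print("head scene",q,"knob",rect(r,(430,280,500,325)))
p=[(434,-249)];e=np.array([np.cos(-.365),np.sin(-.365)]);n=np.array([-e[1],e[0]])
print(prect(f,np.array([np.r_[np.array(p[0])+sx*17*e+sy*18*n,z] for sx in(-1,1) for sy in(-1,1) for z in(123,171)])))
cv2.imwrite("pics/s3.png",cv2.resize(f["img"][280:400,360:500,::-1],(700,600),interpolation=2))
E
```

```text
clock: 8.68
eef_pos: [544.1, -269.0, 224.8]
tcp_rot: [-2.587, -1.773, 0.037]
wrist_force: [-0.1, 1.3, -0.7]
width: 43.8
units [-0.083 -0.439  0.068] xang 68.85 tilt [-0.022 -0.009 -1.   ]
head scene [391.5 310.5 414.5 342.5] knob [448.5 297.5 460.5 315.5]
[390.77450899 308.76271857 416.1084321  342.61123933]
```

View pics/s3.png

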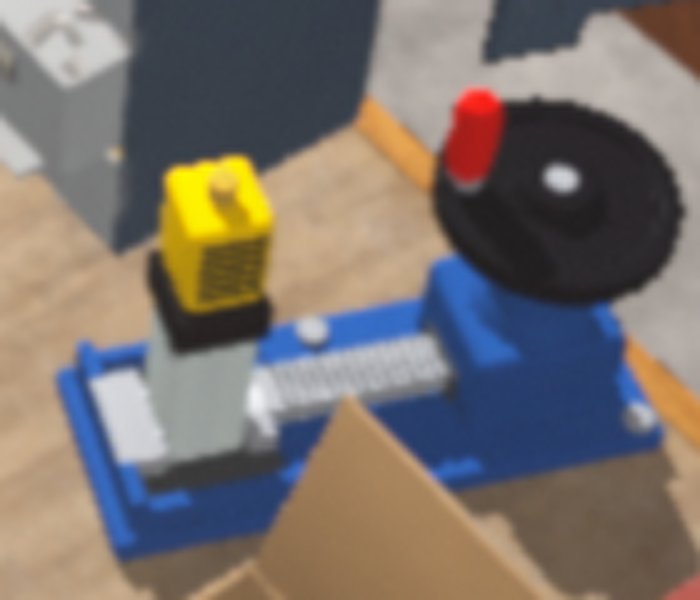

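The slide's nose at (262,400) is against the sleeve, the knob is free at (475,140), and the mast is upright. Next I'll move over the head.

```bash
python3 -m inch '[[-0.025,-0.14,0,-0.21,0.2,0,0.3],[-0.025,-0.14,0,0,0,0,0.3],[-0.025,-0.14,0.03,0,0,0,0.3],[0,0,0,0,0,0,0.3]]'; python3 to.py 433 -249 190
```

```text
clock: 9.22
eef_pos: [439.7, -248.3, 224.3]
tcp_rot: [2.584, 1.773, 0.007]
wrist_force: [0.0, -0.1, 0.5]
width: 59.3
units [-0.012 -0.025  0.137] xang 68.92 tilt [ 0.008 -0.004 -1.   ]
```

```bash
python3 -m inch '[[-0.012,-0.025,0.06,0.06,-0.1,0,0.3],[0,0,0.06,0,0,0,0.3],[0,0,0,0,0,0,0.3]]'; python3 to.py 433 -249 134
python3 - <<'E'
from h import *
ims=[]
for c,(x0,y0) in(("top",(400,190)),("scene",(350,240))):
    f=robot.grab_frame(c);ims.append(cv2.resize(f["img"][y0:y0+120,x0:x0+100,::-1],(400,480),interpolation=2))
    print(c,proj(f,robot.get_obs()["eef_pos"])-[x0,y0])
cv2.imwrite("pics/m1.png",np.hstack(ims))
E
```

```text
clock: 9.6
eef_pos: [434.3, -249.5, 192.9]
tcp_rot: [2.582, 1.773, -0.007]
wrist_force: [-0.4, 0.9, 0.4]
width: 59.2
units [ 0.002 -0.007  0.236] xang 68.94 tilt [ 0.002 -0.01  -1.   ]
top [55.57676557 61.84477472]
scene [55.75917152 69.79081314]
```

View pics/m1.png

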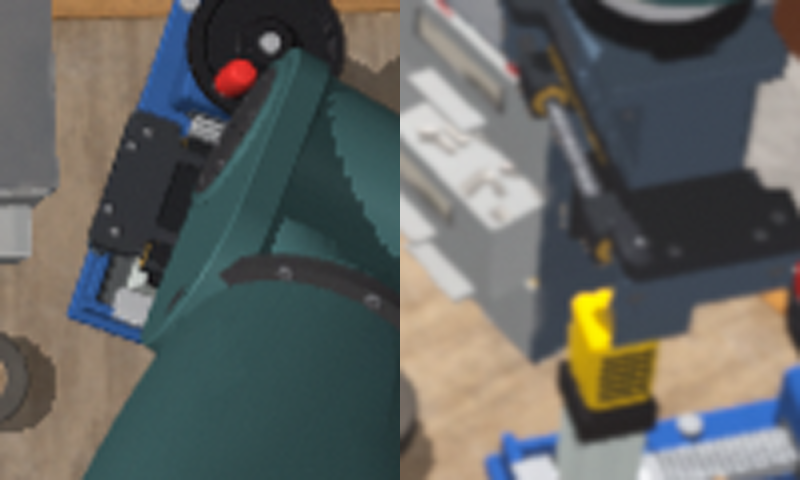

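The fingertips project to (623,279) in the right pane. The spigot is seen at about (610,300), which is consistent within 1 px. I'll descend with a 2 mm offset toward the button.

```bash
python3 -m inch '[[0.01,-0.007,0.03,0.1,0,0,0.3],[0,0,0.07,0,0,0,0.3],[0,0,0.07,0,0,0,0.3],[0,0,0.04,0,0,0,0.3],[0,0,0,0,0,0,0.3]]'; python3 to.py 433.7 -247 134
```

```text
clock: 10.32
eef_pos: [434.0, -247.0, 137.7]
tcp_rot: [2.587, 1.777, -0.014]
wrist_force: [0.6, -0.4, 1.4]
width: 59.0
units [-0.    -0.001  0.015] xang 68.96 tilt [-0.005 -0.008 -1.   ]
```

```bash
python3 -m inch '[[0,0,0.015,0.05,0.06,0,0.3],[0,0,0,0,0,0,-0.1],[0,0,0,0,0,0,-0.3],[0,0,0,0,0,0,-0.6],[0,0,0,0,0,0,-1],[0,0,0,0,0,0,-1]]' 30; python3 to.py 433.7 -247 134
```

```text
clock: 11.08
eef_pos: [434.4, -247.6, 134.9]
tcp_rot: [-2.589, -1.778, 0.011]
wrist_force: [-0.5, -1.5, -1.4]
width: 37.0
units [ 0.001 -0.004  0.004] xang 68.97 tilt [-0.006 -0.003 -1.   ]
```

```bash
python3 -m inch '[[0,0,-0.02,0,0,0,-1],[0,0,-0.04,0,0,0,-1],[0,0,-0.04,0,0,0,-1],[0,0,-0.04,0,0,0,-1],[0,0,-0.03,0,0,0,-1]]' 40; python3 to.py 434.4 -247.6 184.9
```

```text
clock: 11.7
eef_pos: [434.6, -247.2, 180.3]
tcp_rot: [-2.588, -1.778, 0.01]
wrist_force: [-0.2, -0.1, -2.8]
width: 36.3
units [-0.002 -0.    -0.019] xang 68.96 tilt [-0.006 -0.002 -1.   ]
```

```bash
python3 -m inch '[[0,0,-0.02,0,0,0,-1],[0,0,-0.01,0,0,0,-1],[0,0,-0.04,0,0,0,-1],[0,0,-0.04,0,0,0,-1],[0,0,-0.04,0,0,0,-1]]'; python3 to.py 434.4 -247.6 234.9
python3 - <<'E'
from fit import *
f=robot.grab_frame("scene");cv2.imwrite("pics/s4.png",cv2.resize(f["img"][240:400,330:500,::-1],(637,600),interpolation=2))
E
```

```text
clock: 12.32
eef_pos: [434.6, -246.8, 219.8]
tcp_rot: [-2.588, -1.777, 0.01]
wrist_force: [0.1, -0.0, -5.3]
width: 36.0
units [-0.004  0.    -0.061] xang 68.96 tilt [-0.007 -0.002 -1.   ]
```

View pics/s4.png

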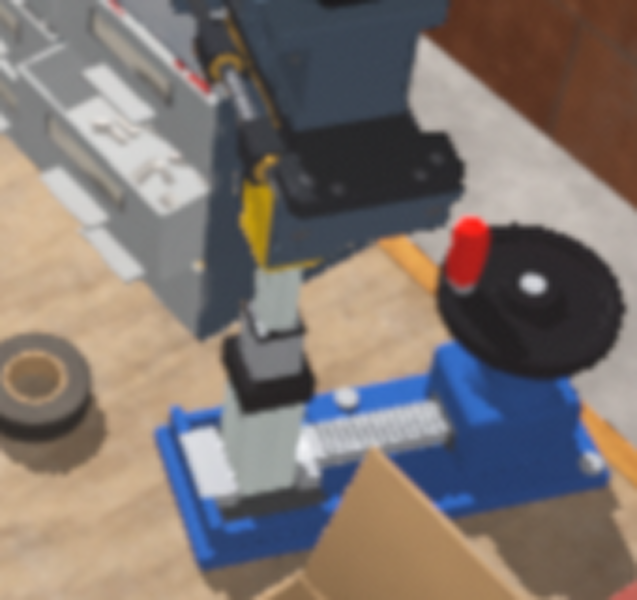

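The head is drawn out fully and the middle tube is following. The sleeve is seated and the slide still touches it at (305,450). I'll pull on slowly to the hard stop.

```bash
python3 -m inch '[[-0.002,0,-0.03,0,0,0,-1],[-0.002,0,-0.02,0,0,0,-1]]';python3 -m inch '[[0,0,-0.01,0,0,0,-1]]';python3 -m inch '[[0,0,-0.01,0,0,0,-1]]'; python3 to.py 434.4 -247.6 234.9
```

```text
clock: 12.62
eef_pos: [434.6, -247.4, 234.2]
tcp_rot: [-2.588, -1.777, 0.009]
wrist_force: [0.7, 2.1, -4.7]
width: 36.0
clock: 12.75
eef_pos: [434.1, -247.1, 236.2]
tcp_rot: [-2.587, -1.776, 0.009]
wrist_force: [1.1, 0.8, -16.3]
width: 36.0
clock: 12.88
eef_pos: [433.3, -246.7, 237.7]
tcp_rot: [-2.586, -1.775, 0.011]
wrist_force: [0.4, -2.0, -30.0]
width: 35.5
units [-0.002  0.005  0.011] xang 68.95 tilt [-0.009  0.    -1.   ]
```

```bash
python3 -m inch '[[0,0,0.006,0,0,0,-1],[0,0,0,0,0,0,-1]]';python3 -m inch '[[0,0,0,0,0,0,-1],[0,0,0,0,0,0,-1],[0,0,0,0,0,0,-1],[0,0,0,0,0,0,-1]]'
python3 - <<'E'
from fit import *
f=robot.grab_frame("scene");cv2.imwrite("pics/s5.png",cv2.resize(f["img"][240:400,330:500,::-1],(637,600),interpolation=2))
E
```

```text
clock: 13.12
eef_pos: [434.0, -247.5, 237.0]
tcp_rot: [-2.587, -1.776, 0.01]
wrist_force: [0.4, 0.8, -2.4]
width: 35.9
clock: 13.62
eef_pos: [434.0, -247.4, 237.2]
tcp_rot: [-2.587, -1.776, 0.011]
wrist_force: [-0.5, 0.3, -5.0]
width: 35.7
```

View pics/s5.png

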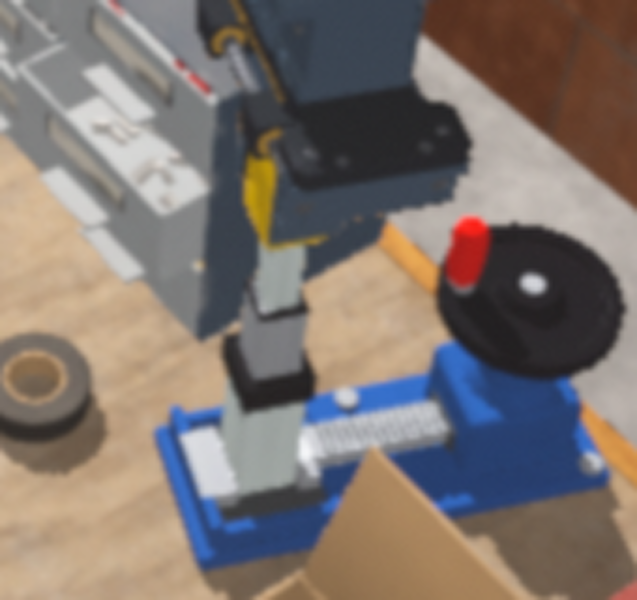

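```bash
python3 -c "
from plant import robot
print(robot.close_job())"
```

```text
the job is handed in; nothing more can be done
None
```

I finished the job and handed it in at about 13.7 s on the robot's clock, with the arm still holding the head at full length. There was no verdict from the system, so the result below rests on my own measurements.

- **Clamp:** I wound the handwheel clockwise about 4.5 rad by the knob, until it stopped dead at about 30 N. I then let go of the knob. The picture shows the slide's nose against the sleeve.
- **Head:** I gripped it across the button with 30 N, raised to 40 N for the draw. The opening read 36–37 mm against 39 mm nominal. The knob also read about 1 mm under its size, so I take the button as fully in.
- **Draw:** I drew the head straight up about 102 mm, past the first stop. The second stop showed as a sharp force rise to 30 N, after which I eased off to about 5 N.
- **Last checks:** The final picture shows both tubes out, the foot seated, the mast upright and the slide still at the sleeve. The tape roll, the only bystander in view, had not moved.

- **Not measured directly:** The handwheel and button joint values can't be read. I judged them from force, opening and pictures.
- **Wheel centre:** My first estimate of it was about 2 mm off and put about 24 N of side force on the knob. I corrected it partway through the winding.

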